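Clear the headphones and seat the extruder collar

ROBOT

A 7-joint arm with a two-finger parallel gripper is mounted at the origin on the work surface. World frame = base frame: x ahead of the robot, y to its left, z up, the work surface at z = 0. Lengths are in m, angles in rad, forces in N, time in s.
With the tool pointing down it reaches from about 0.425 to 0.875 m from the base axis. Payload 8.4 kg.
Tool frame: the origin (TCP) lies midway between the tips of the shut fingers; the grasp point (between the pads) lies arm.grasp_offset behind it (arm.grasp_offset is the distance from the TCP to the grasp point, in m); z points along the fingers, y is the direction in which the jaws open and shut (so a half turn about z gives the same grasp; the last joint's range is limited). The gripper opens to 85 mm and grips with 20 to 120 N. Pads are 22 mm wide; open, the fingers measure 114 mm over their backs; the gripper's body (76 mm by 85 mm) begins 54 mm behind the grasp point. The pads swing forward as they close: fully open they stand 13 mm farther back than shut.
Start: joints at [1.07, 0.333, 0.04, 1.465, -0.013, 1.343, -0.059], TCP at [0.254, -0.598, 0.231] pointing down, gripper open.
Joint ranges: [-2.58, 2.58], [-0.38, 2.09], [-1.3, 1.39], [0.25, 2.4], [-1.5, 4.64], [0.08, 2.09], [-2.65, 2.65]. Speed limits (rad/s): [2.22, 2.22, 2.79, 2.79, 3.14, 3.14, 3.14].

INTERFACE

Orientations are given as [roll, pitch, yaw] about the fixed x, y, z axes, in that order (R = Rz(yaw) Ry(pitch) Rx(roll)).
In Python, from station import read_state, eyes, job, arm gives the robot as it stands.
- The arm moves only by the tool drive_tool, never from a script. Its argument "plan" is one flat list of numbers, 7 for each row, row after row: the turn, a rotation vector about the world's x, y, z in degrees, then the shift along the world's x, y, z in mm, then the closure, from 0 (fully open) to 1 (shut). In form: [ax, ay, az, dx, dy, dz, gripper, ax, ay, az, dx, dy, dz, gripper, ...]. A call has exactly 10 rows; each row is the pose to reach, as a shift and turn from the pose commanded when the call began; what a row does not reach only later rows make up. A row lasts 1/12 s, in which the tool goes at most 41.7 mm and 7.16 degrees, less where a joint would pass 70% of its speed; a pose out of reach is approached as far as the arm can. A call with a gripper value outside its range is refused whole. The fingers move at their own pace and stop on an object; the grip force is fixed at half the most. Time passes only in rows, so rows that repeat a pose let the fingers close, or fill a call up. It gives the time, the measured TCP pose, the force and the opening at its end, in the units of the state.
- read_state(): the state, without advancing time (a new reading comes with each control period).
- eyes.grab_frame(name): name is "scene" or "top" or "wrist"; returns a dict with "frame" (420x560x3 uint8, blue, green, red), "mtx" (3x3 intrinsics, pixels), "T" (4x4, takes a point from camera to world coordinates); the wrist camera has in their place "tool_from_camera" (4x4, takes a point from camera to tool coordinates, whose origin is the TCP and whose axes are the flange's). Camera axes: x right, y up, looking along -z (the intrinsics and any distortion apply to the point x, -y, -z); pixel columns grow to the right and rows downward; lengths in m; the calibration is good to about 2 mm. A picture is of the moment at which its call begins: read the wrist's pose just before it. There is no depth.
- job.sign_off(): hands the job in, once; it reports no verdict.
The state is a dict: "clock": time; "qpos": joint angles; "dq": joint speeds; "effort": joint torques, N m; "eef_pos": TCP position; "orientation": TCP orientation; "contact_force": force on the tool from outside, world axes, zero at the start; "torque": the same for the moment, N m; "opening": opening from 0.0 (shut) to 1.0 (fully open).
Only numpy, scipy, OpenCV 4.12 (cv2) and the standard library are available. Lean on these libraries where they do the work, as an engineer would, in place of code of your own. Each camera call takes 0.05 s, during which the arm holds its last target.

TASK

The headphones are parked astride the clay extruder: hang them by their headband over the horizontal bar of the wooden stand and let go of them. Then turn the knurled collar on top of the extruder until its hidden keyways drop over the pins, press it fully home against its spring, and finish while still holding it down there. Leave everything else on the table where it is.

Things in the scene. Friction and masses are not known exactly. Their poses are not given: they have to be found in the camera images.
- headphones: Rigid grey and black headphones, 0.2-0.33 kg, standing upright on their two cups, one each side of the extruder. Origin: at table level midway between the cups; z up, y from cup to cup (a half turn about z changes nothing). 192 mm wide, 126 mm free between the cups; cups 70 mm long (x), 85 mm high.
- crown (a point): Middle of the arched underside of the headband's firm black pad, 172 mm above the headphones' origin: it is to rest on the bar. The pad has upright flat sides from 4 to 38 mm above this point, is 26 mm thick (x) and 74 mm long (y): grip it from above across the 26 mm.
- rail: Fixed wooden stand with a level flat-topped steel bar 24 mm wide and 16 mm thick. Origin: on the table below the bar's axis. x runs along the bar, from its free end at x = -60 mm (roughly towards the robot) to a 22 mm square post with near face at x = +84 mm, top 213 mm above the table; wooden foot x = +55 to +155 mm, 90 mm wide, 16 mm high.
- bar (a point): On top of the bar, above the stand's origin, 205 mm above the table. The headband goes over the bar crosswise (headphones' y along the stand's y), lowered from above or slid on over the free end; the cups then hang 33 mm above the table, one each side of the bar.
- extruder: Fixed clay extruder head: grey round flange 100 mm across and 12 mm high, upright steel barrel 49 mm across and 60 mm high (58 mm across below 26 mm), on its axis a smaller spigot that the collar covers. Origin: on the table on the barrel's axis.
- collar: Loose knurled metal cap, closed on top, 60 mm across, 41 mm high, 0.14-0.28 kg, over the top of the barrel with 2 mm of play sideways. Origin: centre of its lower rim, z up; the rim is at first 57 mm above the table, the inside resting on three hidden pins. Three hidden keyways, 120 degrees apart; its yaw does not tell where they or the pins are. Grip it from above across its diameter.
- collar_top (a point): Centre of the collar's flat top, 98 mm above the table at the start. Turned clockwise seen from above by some 25 to 75 degrees, the keyways meet the pins (within 5 degrees either way) and the collar can go down 10 mm: 4 mm freely, then 6 mm against a spring to a hard stop, rim 47 mm above the table.
- seal (a joint): Sprung seal under the collar's top: 0 m when free, 0.006 m when the collar is fully home. It pushes up with about 4 N at first touch and 9 N at home, so the collar rises again when it is let go.
- mug: White mug, 80 mm across, 92 mm high, bystander. Origin: centre of its underside.
- brush: Wooden-handled brush 160 mm long lying between the extruder and the stand, bystander. Origin: its underside.
- rib: Flat wooden rib 55 x 95 x 8 mm, bystander. Origin: centre of its underside.
- glaze_jar: Glass jar with a metal cap, 68 mm across, 88 mm high, bystander. Origin: centre of its underside.
- pinch_pot: Terracotta pinch pot, 90 mm across, 55 mm high, bystander. Origin: centre of its underside.
- clay_puck: Clay-coloured disc 70 mm across, 22 mm high, bystander. Origin: centre of its underside.
- slip_bowl: White bowl, 110 mm across, 50 mm high, bystander. Origin: centre of its underside.
Things that resemble listed ones, but are neither listed nor needed, are in the scene too. There is more than one size of the collar; the one meant has the size given above.

How it is judged:
By the outcome, as a careful person would: the job done as asked, in the order asked, and still so for the second after the job is handed in, while the arm keeps its last pose, push and grip.
It also fails if it takes over 48 s, if anything falls off the work surface, if the arm or the gripper's body presses on something with over 40 N, if the wrist force passes 120 N, or if a joint passes its speed limit or range.

## Working session

There is one attempt and no reset: what is moved stays moved. The work goes in short steps, Python scripts to look and compute and a tool call to move; the robot and the scene stay as the last step left them, time stands still between calls to the robot, and variables do not carry over. Pictures are saved under pics/ and viewed, and the job is handed in when it is done.

Besides the shell and the picture viewer there is one more tool, called after "Call:" as a command line: name --argument value ..., lists and objects as JSON in quotes. drive_tool: Moves the arm, as the interface text tells. Its arguments: {"type":"object","properties":{"plan":{"type":"array","items":{"type":"number"}}},"required":["plan"]}

```bash
mkdir -p pics; ls; python3 - <<'E'
from station import read_state, eyes, job, arm
import cv2
print(read_state()); print(arm.grasp_offset)
for n in("scene","top","wrist"):
    d=eyes.grab_frame(n); cv2.imwrite(f"pics/{n}0.png",d["frame"]); print(n,d["mtx"],d.get("T"),d.get("tool_from_camera"),[k for k in d])
E
```

```text
pics
{'clock': 0.0, 'qpos': array([ 1.06978205,  0.3338917 ,  0.03987338,  1.46628828, -0.01335536,
        1.34330543, -0.05849493]), 'dq': array([-0.00069848,  0.0009635 , -0.00040025,  0.00213508,  0.00106309,
        0.00133406, -0.00073265]), 'effort': array([-3.32615773e-04, -6.58564782e+01,  1.36501897e+00, -4.05557227e+01,
        1.67460140e-02,  1.29008744e-02, -2.04507762e-05]), 'eef_pos': array([ 0.25398441, -0.59781884,  0.23042537]), 'orientation': array([-3.13997209e+00,  1.52979599e-04,  4.01812523e-01]), 'contact_force': array([ 0.64228276, -0.12153207,  0.16193615]), 'torque': array([ 0.00589205,  0.01694643, -0.0161432 ]), 'opening': 1.00019895877477}
0.0187
scene [[541.49279282   0.         273.6567945 ]
 [  0.         541.49279282 203.46632152]
 [  0.           0.           1.        ]] [[ 0.2755572  -0.55606603  0.78412933  1.61341811]
 [ 0.96128165  0.16144474 -0.22332304 -0.33418582]
 [-0.0024112   0.8153074   0.57902333  0.93586846]
 [ 0.          0.          0.          1.        ]] None ['frame', 'mtx', 'T']
top [[490.14790391   0.         277.32719337]
 [  0.         490.14790391 210.20150821]
 [  0.           0.           1.        ]] [[-0.01779833  0.99736903 -0.07027262  0.4730128 ]
 [-0.99983447 -0.01748885  0.00501692 -0.01242141]
 [ 0.00377473  0.07035028  0.99751521  1.2993878 ]
 [ 0.          0.          0.          1.        ]] None ['frame', 'mtx', 'T']
wrist [[359.49767623   0.         289.5231003 ]
 [  0.         359.49767623 207.31924378]
 [  0.           0.           1.        ]] None [[-5.30861584e-04  9.62194425e-01  2.72363007e-01  6.98511526e-02]
 [ 9.99999794e-01  6.09031777e-04 -2.02470616e-04  5.20772410e-04]
 [-3.60693824e-04  2.72362843e-01 -9.62194550e-01 -1.42660178e-01]
 [ 0.00000000e+00  0.00000000e+00  0.00000000e+00  1.00000000e+00]] ['frame', 'mtx', 'tool_from_camera']
```

View pics/scene0.png

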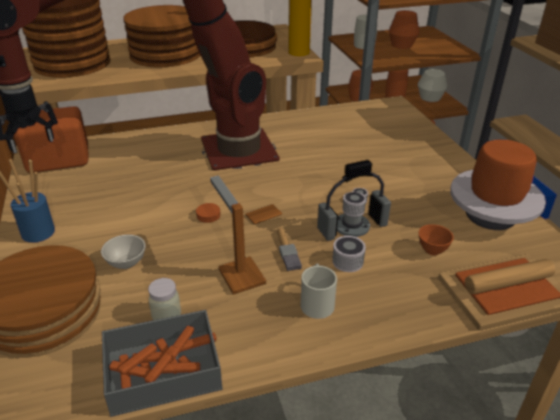

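View pics/top0.png

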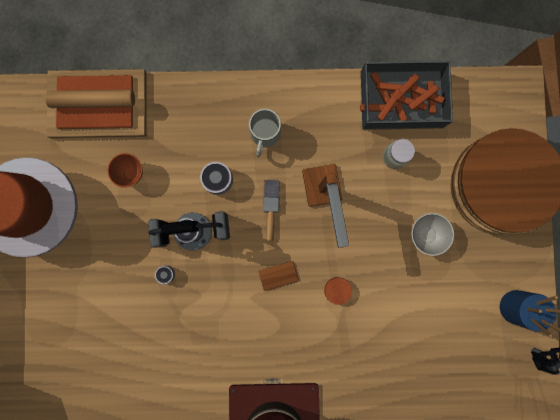

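View pics/wrist0.png

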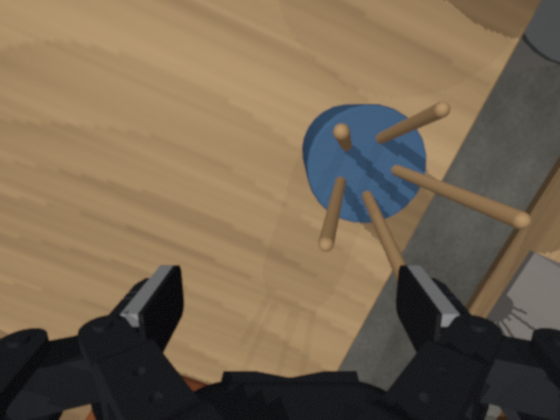

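The scene view shows the headphones astride the extruder at about (353,200), the stand at (238,240) and a decoy collar at (349,255). In the top view the pad is near (185,228) and the bar runs from (330,185) to (342,246). I'll enlarge both.

```bash
cat > h.py <<'E'
import numpy as np, cv2
from station import read_state, eyes, job, arm
from scipy.spatial.transform import Rotation as Ro
def cam(name):
    s=read_state(); d=eyes.grab_frame(name)
    if name=="wrist":
        B=np.eye(4);B[:3,:3]=Ro.from_euler('xyz',s['orientation']).as_matrix();B[:3,3]=s['eef_pos']
        T=B@d['tool_from_camera']
    else: T=d['T']
    return d['frame'],d['mtx'],T
def ray(K,T,p):
    v=np.array([(p[0]-K[0,2])/K[0,0],-(p[1]-K[1,2])/K[1,1],-1.]); return T[:3,3],T[:3,:3]@v
def onz(K,T,p,z):
    o,v=ray(K,T,p); return o+v*(z-o[2])/v[2]
def proj(K,T,P):
    q=T[:3,:3].T@(np.asarray(P,float)-T[:3,3]); return np.array([K[0,2]+K[0,0]*q[0]/-q[2],K[1,2]-K[1,1]*q[1]/-q[2]])
def tri(a,b):
    (o1,v1),(o2,v2)=a,b
    A=np.stack([v1,-v2],1); t=np.linalg.lstsq(A,o2-o1,rcond=None)[0]
    p,q=o1+v1*t[0],o2+v2*t[1]; return (p+q)/2,np.linalg.norm(p-q)
def crop(f,x0,y0,x1,y1,k,name):
    g=cv2.resize(f[y0:y1,x0:x1],None,fx=k,fy=k,interpolation=cv2.INTER_CUBIC); cv2.imwrite(name,g)
E
python3 - <<'E'
import cv2
from h import crop
t=cv2.imread("pics/top0.png");s=cv2.imread("pics/scene0.png")
crop(t,140,150,360,300,3.6,"pics/tc.png"); crop(s,190,150,400,300,3.8,"pics/sc.png")
E
```

```text
(no output)
```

View pics/tc.png

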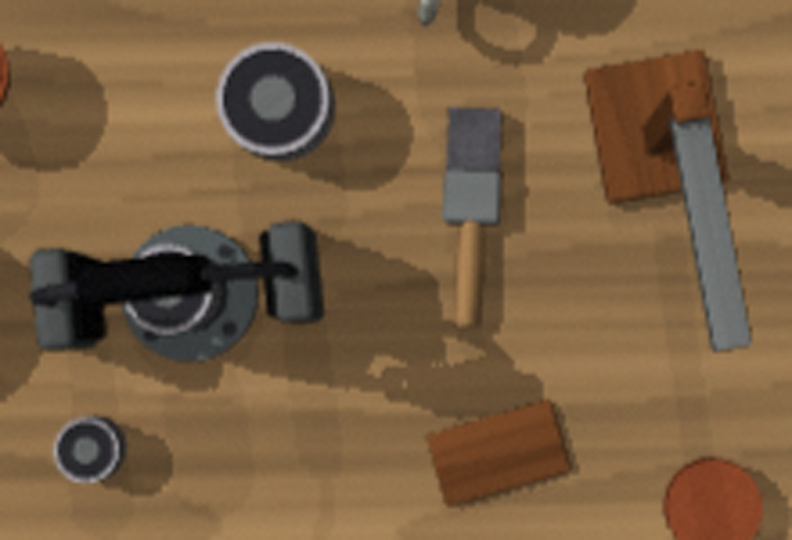

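View pics/sc.png

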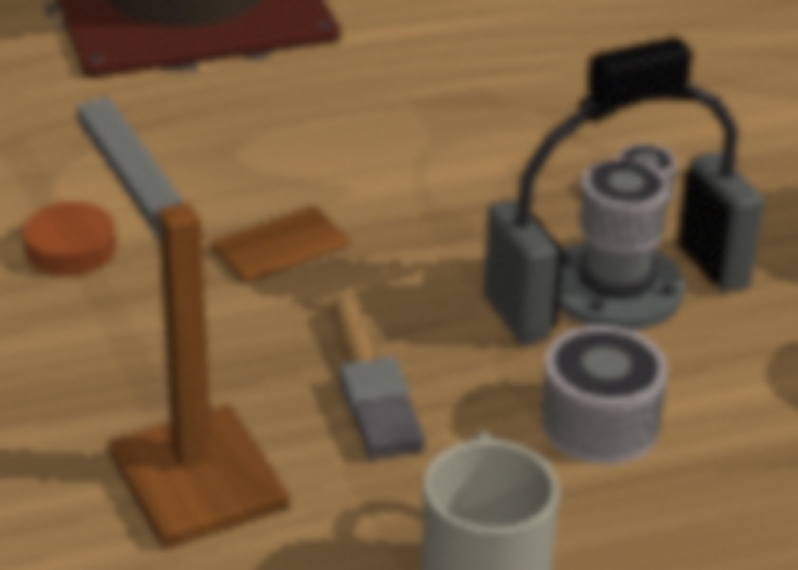

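The crops are clear: the pad runs from (83,280) to (205,275) in the top crop, the bar's free end is at (713–749, 347), and the post end is at (675–708, 124). Next I'll turn these into positions.

```bash
python3 - <<'E'
from h import *
ft,Kt,Tt=cam("top"); fs,Ks,Ts=cam("scene")
tc=lambda x,y:(140+(x+.5)/3.6-.5,150+(y+.5)/3.6-.5)
sc=lambda x,y:(190+(x+.5)/3.8-.5,150+(y+.5)/3.8-.5)
P=lambda n,q,z:print(n,np.round(onz(Kt,Tt,tc(*q),z)*1000,1))
for n,q in dict(fe1=(712,351),fe2=(750,343),pe1=(674,127),pe2=(709,119)).items(): P(n,q,.205)
for n,q in dict(L1=(31,252),L2=(72,247),L3=(75,345),L4=(38,349),R1=(267,225),R2=(312,221),R3=(322,318),R4=(280,323)).items(): P(n,q,.085)
for n,q in dict(p1=(82,266),p2=(82,302),p3=(206,256),p4=(206,292)).items(): P(n,q,.21)
# flange circle ends
for n,q in dict(fl=(123,293),fr=(258,293),ft=(190,226),fb=(190,361)).items(): P(n,q,.012)
S=lambda n,q,z:print(n,np.round(onz(Ks,Ts,sc(*q),z)*1000,1))
for n,q in dict(cl=(581,184),cr=(670,184),ct=(626,160),cb=(626,210)).items(): S("S"+n,q,.098)
for n,q in dict(fe1=(79,107),fe2=(106,97)).items(): S("S"+n,q,.205)
for n,q in dict(l=(558,290),r=(684,287),b=(622,324)).items(): S("Sfl"+n,q,.012)
# pad top
for n,q in dict(a=(592,63),b=(597,77),c=(690,42),d=(683,38)).items(): S("Spad"+n,q,.21)
E
```

```text
fe1 [ 465.3 -150.3  205. ]
fe2 [ 469.8 -173.9  205. ]
pe1 [ 605.1 -130.2  205. ]
pe2 [ 609.8 -152.2  205. ]
L1 [540.7 301.7  85. ]
L2 [543.7 273.5  85. ]
L3 [476.3 271.5  85. ]
L4 [474.1 296.8  85. ]
R1 [556.5 139.2  85. ]
R2 [558.7 108.1  85. ]
R3 [491.8 102.   85. ]
R4 [488.9 130.8  85. ]
p1 [524.6 237.9 210. ]
p2 [502.4 237.9 210. ]
p3 [529.4 161.4 210. ]
p4 [507.2 161.5 210. ]
fl [513.7 253.6  12. ]
fr [512.  155.3  12. ]
ft [561.8 204.5  12. ]
fb [463.4 205.1  12. ]
Scl [506.4 175.1  98. ]
Scr [524.1 236.   98. ]
Sct [487.1 217.9  98. ]
Scb [544.9 193.4  98. ]
Sfe1 [ 473.1 -173.5  205. ]
Sfe2 [ 465.9 -154.1  205. ]
Sfll [514.9 160.2  12. ]
Sflr [537.3 250.3  12. ]
Sflb [564.8 189.7  12. ]
Spada [523.2 167.8 210. ]
Spadb [540.8 164.2 210. ]
Spadc [516.4 242.6 210. ]
Spadd [510.1 240.2 210. ]
```

The checks hold. The bar is 24 mm wide with yaw about 8.5° and origin about (527,-153). The headphones are at about (517,202) with yaw about 4.7°, and their cup span measures 194 mm against 192 given. The extruder is at about (514,205). Moving now.

Call:
drive_tool --plan '[0,0,7,20,30,17,0,0,0,14,41,60,34,0,0,0,21,62,90,51,0,0,0,28,82,119,68,0,0,0,35,103,149,85,0,0,0,42,124,179,102,0,0,0,49,144,209,119,0,0,0,56,165,238,136,0,0,0,63,185,268,153,0,0,0,70,206,298,170,0]'

```text
clock: 1.08
eef_pos: [0.4606, -0.2986, 0.4024]
orientation: [3.141, 0.0, 1.629]
contact_force: [0.5, -0.6, -0.1]
opening: 0.998
```

Call:
drive_tool --plan '[0,0,0,4,36,0,0,0,0,0,8,73,0,0,0,0,0,12,110,0,0,0,0,0,16,147,0,0,0,0,0,20,185,0,0,0,0,0,25,222,0,0,0,0,0,29,260,0,0,0,0,0,33,298,0,0,0,0,0,37,336,0,0,0,0,0,42,374,0,0]'

```text
clock: 1.92
eef_pos: [0.5018, 0.0756, 0.4016]
orientation: [3.141, 0.0, 1.623]
contact_force: [1.7, -0.4, -0.1]
opening: 0.998
```

Call:
drive_tool --plan '[0,0,1,2,30,-10,0,0,0,2,5,60,-25,0,0,0,2,8,90,-45,0,0,0,2,11,115,-65,0,0,0,2,14,128,-85,0,0,0,2,14,128,-100,0,0,0,2,14,128,-100,0,0,0,2,14,128,-100,0,0,0,2,14,128,-100,0,0,0,2,14,128,-100,0]'

```text
clock: 2.75
eef_pos: [0.5168, 0.2013, 0.3027]
orientation: [3.14, -0.0, 1.657]
contact_force: [0.2, -0.1, 1.0]
opening: 0.998
```

```bash
python3 - <<'E'
from h import *
s=read_state();print(s['clock'],s['eef_pos'],np.degrees(s['orientation']),s['qpos'])
f,K,T=cam("wrist");cv2.imwrite("pics/w1.png",f)
np.savez("w1.npz",K=K,T=T)
E
```

```text
2.75 [0.5168071  0.20132068 0.302712  ] [ 1.79892430e+02 -4.17331175e-03  9.49461062e+01] [ 0.22018534  0.17740462 -0.76221097  1.55841168  0.12376755  1.45337837
 -0.46216218]
```

View pics/w1.png

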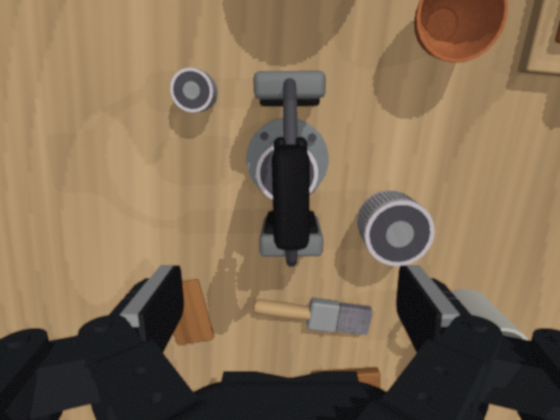

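In the wrist view the pad runs vertically from about (290,140) to (291,247), centred near column 291 and well aligned.

```bash
python3 - <<'E'
from h import *
d=np.load("w1.npz");K,T=d['K'],d['T'];f=cv2.imread("pics/w1.png")
crop(f,230,50,350,280,2.6,"pics/w1c.png")
m=(f.max(2)<38)
for y in range(145,250,10):
    xs=np.where(m[y,255:330])[0]+255
    a,b=[onz(K,T,(x,y),.208) for x in(xs.min()-.5,xs.max()+.5)]
    print(y,xs.min(),xs.max(),np.round(a[:2]*1e3,1),np.round(b[:2]*1e3,1),np.round((a+b)[:2]*500,1))
for q in((290,140),(291,248)):print(onz(K,T,q,.21))
E
```

```text
145 275 305 [504.3 244.3] [524.5 246.1] [514.4 245.2]
155 273 306 [503.5 237.7] [525.8 239.6] [514.7 238.7]
165 272 308 [503.3 231. ] [527.8 233.1] [515.6 232.1]
175 272 308 [503.8 224.3] [528.5 226.4] [516.1 225.4]
185 273 308 [505.  217.6] [529.2 219.6] [517.1 218.6]
195 274 307 [506.2 210.7] [529.2 212.6] [517.7 211.7]
205 274 307 [506.7 203.6] [529.9 205.6] [518.3 204.6]
215 268 313 [503.1 196.2] [534.7 198.8] [518.9 197.5]
225 265 315 [501.5 188.7] [536.9 191.7] [519.2 190.2]
235 274 308 [508.3 181.9] [532.8 183.9] [520.5 182.9]
245 277 305 [510.9 174.5] [531.4 176.3] [521.2 175.4]
[0.51412911 0.24858754 0.21      ]
[0.52128066 0.17395891 0.21      ]
```

View pics/w1c.png

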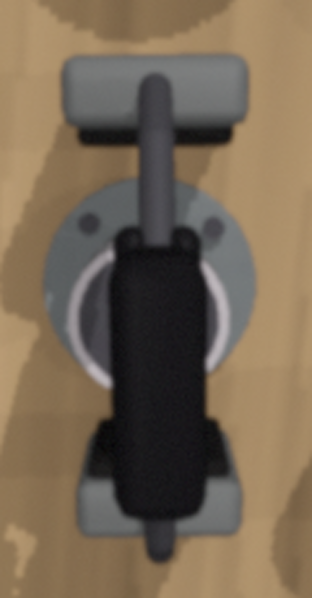

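```bash
python3 - <<'E'
from h import *
d=np.load("w1.npz");K,T=d['K'],d['T']
print(T[:3,3])
w=lambda x,y:(230+x/2.6-.5,50+y/2.6-.5)
for q in((155,55),(158,533)):print(onz(K,T,w(*q),.085))
for q in((160,250),(158,517)):print(onz(K,T,w(*q),.207))
for q in((148,180),(44,283),(256,283)):print(onz(K,T,w(*q),.012))
E
```

```text
[0.5113089  0.27004672 0.44537616]
[0.50925808 0.30126001 0.085     ]
[0.52644412 0.11533469 0.085     ]
[0.51516078 0.24471783 0.207     ]
[0.520912   0.17242634 0.207     ]
[0.51021174 0.25467463 0.012     ]
[0.46601458 0.20428604 0.012     ]
[0.56402957 0.21267627 0.012     ]
```

Call:
drive_tool --plan '[0,0,0.3,1,2,-15,0,0,0,0.3,1,2,-35,0,0,0,0.3,1,2,-55,0,0,0,0.3,1,2,-75,0,0,0,0.3,1,2,-92,0,0,0,0.3,1,2,-107,0,0,0,0.3,1,2,-117,0,0,0,0.3,1,2,-123,0,0,0,0.3,1,2,-123,0,0,0,0.3,1,2,-123,0]'

```text
clock: 3.63
eef_pos: [0.5175, 0.2038, 0.179]
orientation: [3.141, -0.0, 1.663]
contact_force: [-0.3, 0.5, 0.2]
opening: 0.996
```

```bash
python3 - <<'E'
from h import *
s=read_state();print(s['clock'],s['eef_pos'],np.degrees(s['orientation']),s['contact_force'])
f,K,T=cam("wrist");cv2.imwrite("pics/w2.png",f)
E
```

```text
3.6333 [0.51754227 0.20384584 0.17900737] [ 1.79961728e+02 -1.15615113e-02  9.53055556e+01] [-0.27444236  0.47623115  0.22110655]
```

View pics/w2.png

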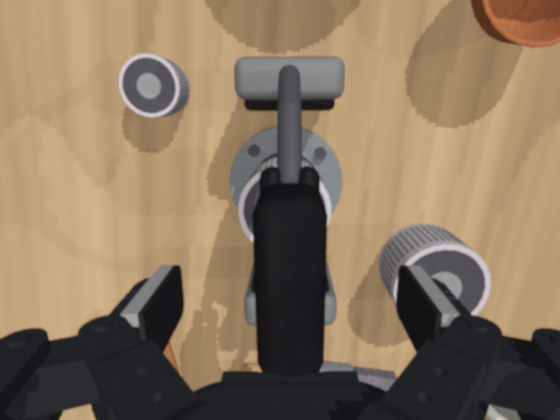

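The pad (columns 254–327) is centred between the fingers (181 and 399). Closing.

Call:
drive_tool --plan '[0,0,0,0,0,0,1,0,0,0,0,0,0,1,0,0,0,0,0,0,1,0,0,0,0,0,0,1,0,0,0,0,0,0,1,0,0,0,0,0,0,1,0,0,0,0,0,0,1,0,0,0,0,0,0,1,0,0,0,0,0,0,1,0,0,0,0,0,0,1]'

```text
clock: 4.52
eef_pos: [0.5175, 0.2039, 0.1786]
orientation: [3.141, -0.0, 1.664]
contact_force: [0.7, 0.5, 4.1]
opening: 0.299
```

Gripped at an opening of about 25.5 mm. Lifting straight up.

Call:
drive_tool --plan '[0,0,0,0,0,6,1,0,0,0,0,0,18,1,0,0,0,0,0,36,1,0,0,0,0,0,60,1,0,0,0,0,0,86,1,0,0,0,0,0,114,1,0,0,0,0,0,142,1,0,0,0,0,0,170,1,0,0,0,0,0,195,1,0,0,0,0,0,215,1]'

```text
clock: 5.35
eef_pos: [0.5168, 0.2039, 0.3962]
orientation: [3.14, -0.0, 1.664]
contact_force: [0.6, 0.2, -3.0]
opening: 0.293
```

```bash
python3 - <<'E'
from h import *
s=read_state();print(s['clock'],s['eef_pos'],s['contact_force'],s['torque'],s['opening'])
f,K,T=cam("scene");cv2.imwrite("pics/s3.png",f)
E
```

```text
5.35 [0.51675113 0.20387163 0.3961517 ] [ 0.59328009  0.20447869 -3.03645408] [ 0.05194463 -0.04086859 -0.01983346] 0.293412185348369
```

View pics/s3.png

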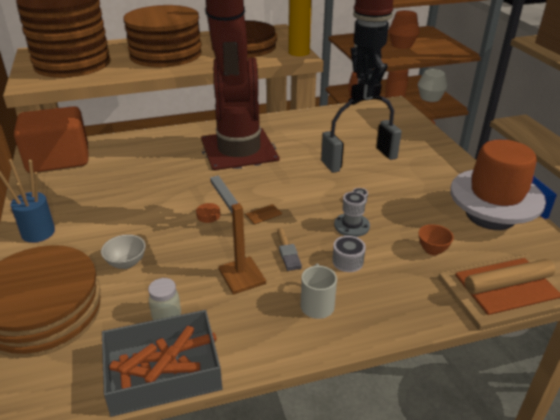

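The headphones are held level and the collar stayed put. Carrying them to above the bar.

Call:
drive_tool --plan '[0,0,0,0,-5,8,1,0,0,0.5,1,-20,14,1,0,0,1,2,-45,15,1,0,0,1.5,3,-75,15,1,0,0,2,4,-107,15,1,0,0,2.5,5,-140,15,1,0,0,3,6,-173,15,1,0,0,3.2,7,-206,15,1,0,0,3.2,8,-239,15,1,0,0,3.2,9,-270,15,1]'

```text
clock: 6.23
eef_pos: [0.5251, -0.0686, 0.4079]
orientation: [-3.14, -0.0, 1.719]
contact_force: [1.3, -0.4, -2.1]
opening: 0.299
```

Call:
drive_tool --plan '[0,0,0,0,-28,0,1,0,0,0,1,-52,0,1,0,0,0,1,-70,0,1,0,0,0,1,-81,0,1,0,0,0,1,-87,0,1,0,0,0,1,-87,0,1,0,0,0,1,-87,0,1,0,0,0,1,-87,0,1,0,0,0,1,-87,0,1,0,0,0,1,-87,0,1]'

```text
clock: 7.07
eef_pos: [0.5273, -0.1521, 0.4085]
orientation: [3.141, 0.0, 1.721]
contact_force: [-0.7, 0.3, -1.9]
opening: 0.296
```

```bash
python3 - <<'E'
from h import *
s=read_state();print(s['clock'],s['eef_pos'],np.degrees(s['orientation']),s['contact_force'],s['opening'])
for n in("scene","top","wrist"):
    f,K,T=cam(n);cv2.imwrite(f"pics/{n}4.png",f);np.savez(n+"4.npz",K=K,T=T)
    if n=="scene":crop(f,130,60,330,300,2.4,"pics/s4c.png")
    if n=="top":crop(f,250,130,430,290,3.7,"pics/t4c.png")
E
```

```text
7.0667 [ 0.52729019 -0.15214092  0.40849961] [1.79987903e+02 3.59299235e-03 9.86117547e+01] [-0.71906508  0.29410534 -1.87227594] 0.296484024869835
```

View pics/s4c.png

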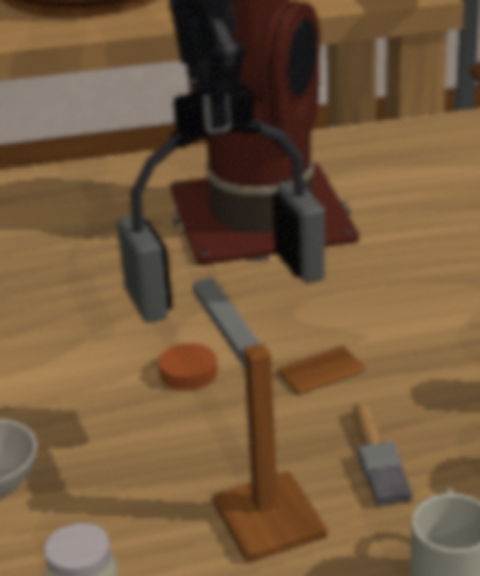

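View pics/t4c.png

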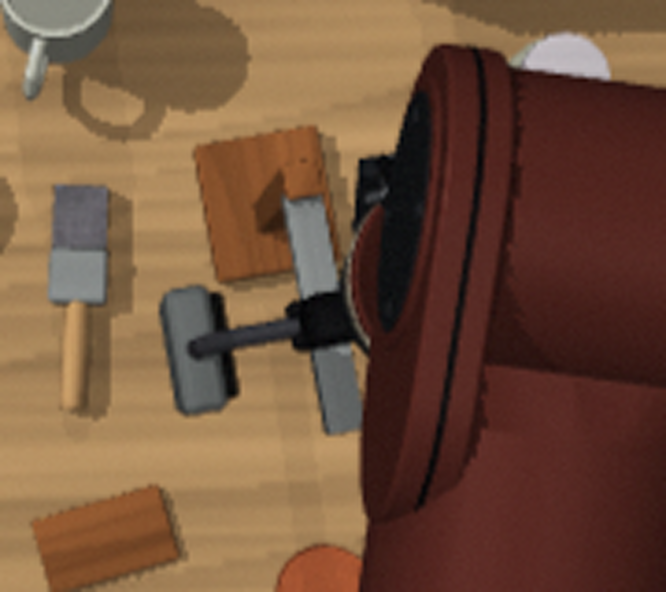

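View pics/wrist4.png

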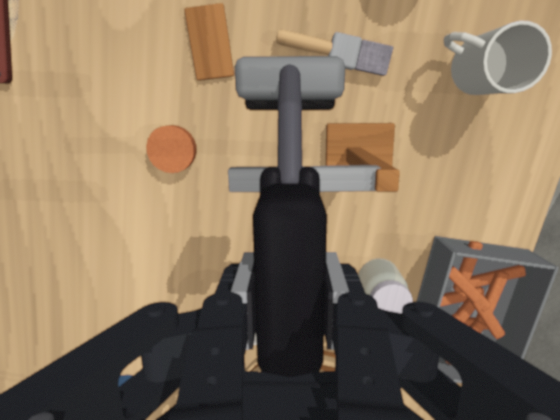

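In the wrist view the bar runs horizontally from (229,180) to (377,179), parallel to the headphones' x. Measuring it from here.

```bash
python3 - <<'E'
from h import *
d=np.load("wrist4.npz");K,T=d['K'],d['T'];f=cv2.imread("pics/wrist4.png")
crop(f,220,130,410,210,4,"pics/w4c.png")
q={}
for p in((229,168.5),(229,191.5),(372,166),(378,190)):
    q[p]=onz(K,T,p,.205);print(p,np.round(q[p]*1e3,1))
E
```

```text
(229, 168.5) [ 468.7 -151.5  205. ]
(229, 191.5) [ 471.1 -174.4  205. ]
(372, 166) [ 605.5 -128.5  205. ]
(378, 190) [ 616.4 -151.   205. ]
```

View pics/w4c.png

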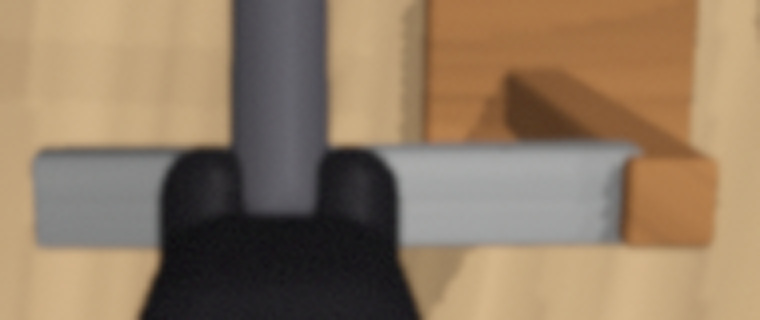

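Call:
drive_tool --plan '[0,0,0,0,-1,-12,1,0,0,0,0,-1,-36,1,0,0,0,0,-1,-64,1,0,0,0,0,-1,-92,1,0,0,0,0,-1,-120,1,0,0,0,0,-1,-145,1,0,0,0,0,-1,-165,1,0,0,0,0,-1,-179,1,0,0,0,0,-1,-187,1,0,0,0,0,-1,-190,1]'

```text
clock: 8.05
eef_pos: [0.5266, -0.154, 0.2171]
orientation: [-3.14, -0.001, 1.72]
contact_force: [-0.2, -0.4, -2.5]
opening: 0.297
```

```bash
python3 - <<'E'
from h import *
s=read_state();print(s['clock'],s['eef_pos'],np.degrees(s['orientation']),s['contact_force'],s['opening'])
f,K,T=cam("scene");cv2.imwrite(f"pics/s5.png",f)
crop(f,150,110,310,300,3.1,"pics/s5c.png")
E
```

```text
8.05 [ 0.52663734 -0.15399208  0.21711148] [-1.79907334e+02 -5.19427420e-02  9.85270267e+01] [-0.16646579 -0.42439927 -2.48985461] 0.29654935954135136
```

View pics/s5c.png

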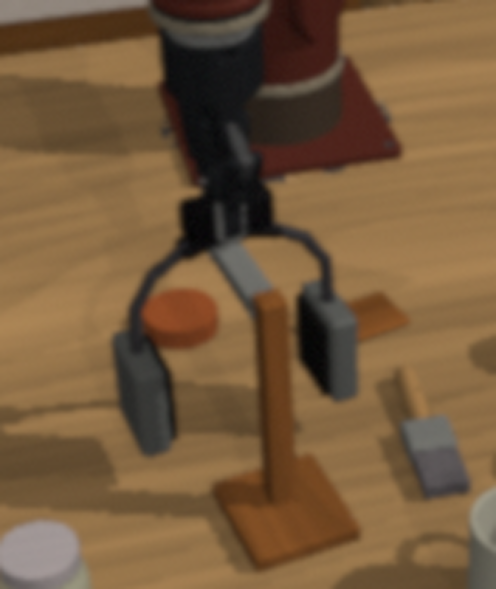

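The headband sits crosswise just above the bar. Lowering gently to contact.

Call:
drive_tool --plan '[0,0,0,0,0,-1,1,0,0,0,0,0,-2,1,0,0,0,0,0,-2.5,1,0,0,0,0,0,-3,1,0,0,0,0,0,-3.5,1,0,0,0,0,0,-4,1,0,0,0,0,0,-4.5,1,0,0,0,0,0,-5,1,0,0,0,0,0,-5,1,0,0,0,0,0,-5,1]'

```text
clock: 8.93
eef_pos: [0.5272, -0.1542, 0.2133]
orientation: [-3.142, -0.0, 1.719]
contact_force: [-0.6, 0.8, -2.4]
opening: 0.298
```

Call:
drive_tool --plan '[0,0,0,0,0,-0.5,1,0,0,0,0,0,-1,1,0,0,0,0,0,-1.5,1,0,0,0,0,0,-2,1,0,0,0,0,0,-2,1,0,0,0,0,0,-2,1,0,0,0,0,0,-2,1,0,0,0,0,0,-2,1,0,0,0,0,0,-2,1,0,0,0,0,0,-2,1]'

```text
clock: 9.77
eef_pos: [0.5274, -0.1542, 0.2126]
orientation: [3.141, 0.001, 1.719]
contact_force: [-4.8, 1.3, 8.7]
opening: 0.296
```

Contact at z = 0.2126, and the force rose by 11 N. The predicted height was 0.212. Easing by 1 mm and opening.

Call:
drive_tool --plan '[0,0,0,0,0,1,1,0,0,0,0,0,1,0.6,0,0,0,0,0,1,0.5,0,0,0,0,0,1,0.3,0,0,0,0,0,1,0,0,0,0,0,0,1,0,0,0,0,0,0,1,0,0,0,0,0,0,1,0,0,0,0,0,0,1,0,0,0,0,0,0,1,0]'

```text
clock: 10.6
eef_pos: [0.5272, -0.1542, 0.2123]
orientation: [-3.142, 0.0, 1.72]
contact_force: [0.5, 0.8, 0.0]
opening: 1.001
```

```bash
python3 - <<'E'
from h import *
s=read_state();print(s['clock'],s['eef_pos'],s['contact_force'],s['opening'])
for n in("scene","wrist"):
    f,K,T=cam(n);cv2.imwrite(f"pics/{n}6.png",f)
    if n=="scene":crop(f,150,110,310,300,3.1,"pics/s6c.png")
E
```

```text
10.6 [ 0.52719902 -0.15418833  0.21232034] [0.52812229 0.8417354  0.0291357 ] 1.001365502652968
```

View pics/s6c.png

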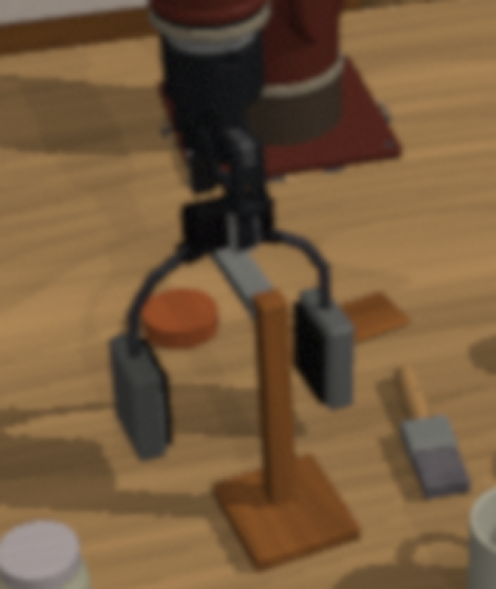

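View pics/wrist6.png

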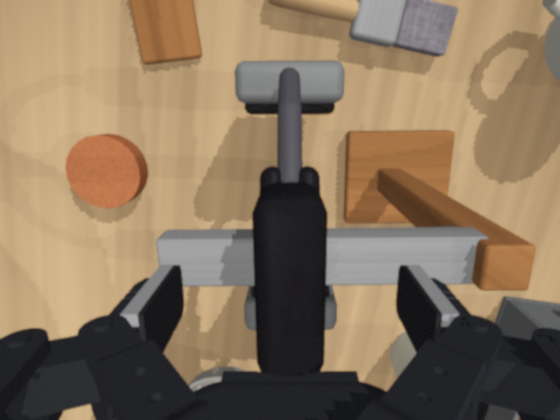

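The headphones hang over the bar and the fingers are clear. Rising straight up.

Call:
drive_tool --plan '[0,0,0,0,0,5,0,0,0,0,0,0,15,0,0,0,0,0,0,30,0,0,0,0,0,0,50,0,0,0,0,0,0,75,0,0,0,0,0,0,100,0,0,0,0,0,5,120,0,0,0,0,0,25,135,0,0,0,0,0,55,140,0,0,0,0,-1,90,140,0]'

```text
clock: 11.53
eef_pos: [0.5268, -0.0648, 0.355]
orientation: [3.138, 0.001, 1.716]
contact_force: [0.8, -0.5, -0.6]
opening: 1.0
```

Call:
drive_tool --plan '[0,0,4,-2,35,0,0,0,0,8,-3,72,0,0,0,0,12,-5,110,0,0,0,0,16,-6,146,-3,0,0,0,20,-8,182,-10,0,0,0,24,-9,215,-25,0,0,0,28,-11,243,-45,0,0,0,31,-12,260,-70,0,0,0,31,-13,269,-95,0,0,0,31,-13,269,-120,0]'

```text
clock: 12.37
eef_pos: [0.5125, 0.208, 0.2325]
orientation: [3.14, -0.0, 2.265]
contact_force: [0.2, -0.1, -0.1]
opening: 1.002
```

```bash
python3 - <<'E'
from h import *
s=read_state();print(s['clock'],s['eef_pos'],np.degrees(s['orientation']),s['qpos'])
for n in("scene","top","wrist"):
    f,K,T=cam(n);cv2.imwrite(f"pics/{n}7.png",f);np.savez(n+"7.npz",K=K,T=T)
    if n=="scene":crop(f,150,110,410,300,3,"pics/s7c.png")
E
```

```text
12.3667 [0.51248547 0.20797562 0.23251137] [ 1.79895007e+02 -1.85971786e-02  1.29769043e+02] [ 0.24225708  0.21811606 -0.80767609  1.67028868  0.16151651  1.32066063
  0.10063294]
```

View pics/s7c.png

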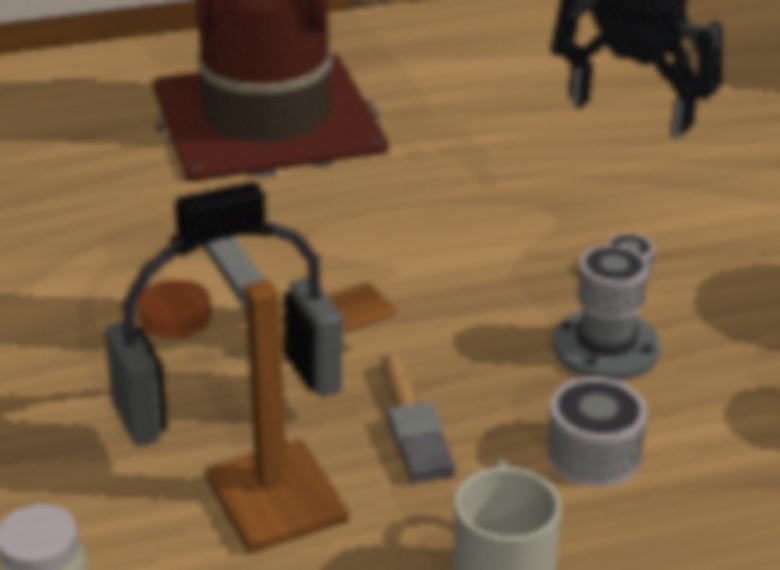

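View pics/wrist7.png

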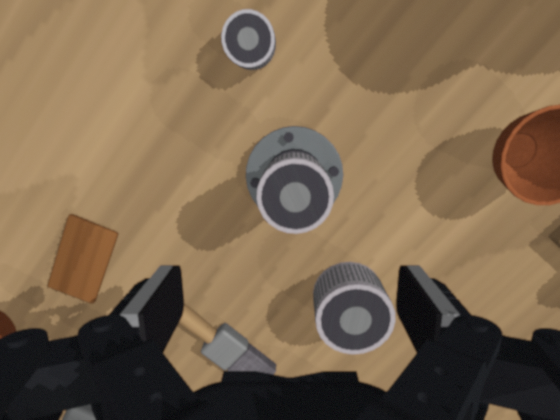

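View pics/top7.png

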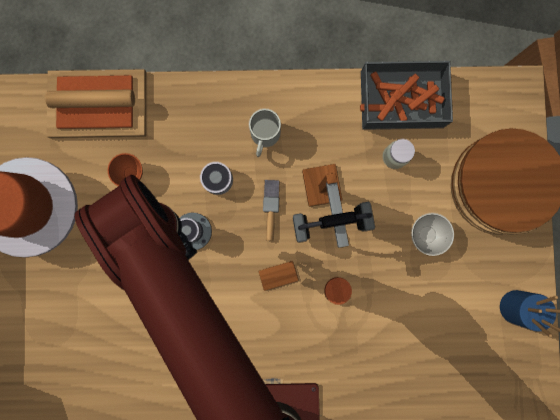

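The headphones hang well, with the cups on either side of the bar. In the wrist view the collar's top ring is centred at about (295,196). Measuring it.

```bash
python3 - <<'E'
from h import *
d=np.load("wrist7.npz");K,T=d['K'],d['T'];f=cv2.imread("pics/wrist7.png")
g=f[150:250,240:350]; hsv=cv2.cvtColor(g,cv2.COLOR_BGR2HSV)
m=((g.min(2)>125)&(hsv[...,1]<60)).astype(np.uint8)
c=max(cv2.findContours(m,cv2.RETR_EXTERNAL,cv2.CHAIN_APPROX_NONE)[0],key=cv2.contourArea)
e=cv2.fitEllipse(cv2.convexHull(c));print(e,m.sum())
cx,cy=e[0][0]+240,e[0][1]+150
print(cx,cy,onz(K,T,(cx,cy),.098), np.linalg.norm(onz(K,T,(cx-e[1][0]/2,cy),.098)-onz(K,T,(cx+e[1][0]/2,cy),.098)))
d=np.load("top7.npz")
cv2.imwrite("pics/m7.png",cv2.resize(np.hstack([g,cv2.cvtColor(m*255,cv2.COLOR_GRAY2BGR)]),None,fx=3,fy=3))
E
```

```text
((55.01643371582031, 45.54738998413086), (75.51599884033203, 77.6480484008789), 81.1910400390625) 1696
295.0164337158203 195.54738998413086 [0.51442691 0.20731006 0.098     ] 0.05934636550649007
```

View pics/m7.png

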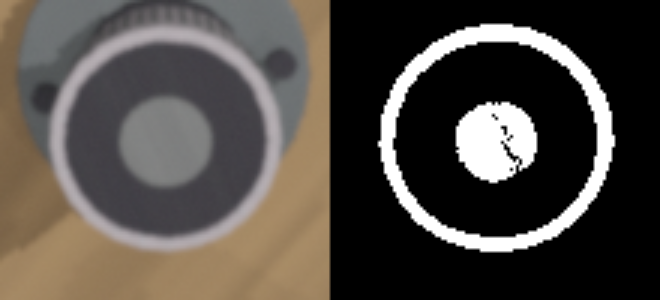

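```bash
python3 - <<'E'
from h import *
s=read_state();print(s['clock'],s['eef_pos'],np.degrees(s['orientation']),np.abs(s['dq']).max())
f,K,T=cam("wrist")
g=f[150:250,240:350]; hsv=cv2.cvtColor(g,cv2.COLOR_BGR2HSV)
m=((g.min(2)>125)&(hsv[...,1]<60)).astype(np.uint8)
c=max(cv2.findContours(m,cv2.RETR_EXTERNAL,cv2.CHAIN_APPROX_NONE)[0],key=cv2.contourArea)
e=cv2.fitEllipse(cv2.convexHull(c))
cx,cy=e[0][0]+240,e[0][1]+150
P=onz(K,T,(cx,cy),.098);print(cx,cy,P)
R=Ro.from_euler('xyz',s['orientation']).as_matrix();print(R.T@(P-s['eef_pos']))
E
```

```text
12.5167 [0.51259155 0.20429549 0.23201222] [-1.79864870e+02 -4.65397227e-02  1.29523253e+02] 0.05612521276062437
293.3398246765137 193.74354553222656 [0.51440225 0.20725885 0.098     ]
[0.00102467 0.00359863 0.13400499]
```

Call:
drive_tool --plan '[0,0,0,1.5,1.5,-15,0,0,0,0,1.5,1.5,-35,0,0,0,0,1.5,1.5,-55,0,0,0,0,1.5,1.5,-75,0,0,0,0,1.5,1.5,-92,0,0,0,0,1.5,1.5,-105,0,0,0,0,1.5,1.5,-110,0,0,0,0,1.5,1.5,-110,0,0,0,0,1.5,1.5,-110,0,0,0,0,1.5,1.5,-110,0]'

```text
clock: 13.4
eef_pos: [0.5155, 0.2066, 0.1237]
orientation: [3.14, 0.001, 2.26]
contact_force: [0.1, -0.0, 0.0]
opening: 1.0
```

```bash
python3 - <<'E'
from h import *
s=read_state();print(s['clock'],s['eef_pos'],np.degrees(s['orientation']),np.abs(s['dq']).max())
f,K,T=cam("wrist");cv2.imwrite("pics/w8.png",f)
hsv=cv2.cvtColor(f,cv2.COLOR_BGR2HSV)
m=((f.min(2)>125)&(hsv[...,1]<60)).astype(np.uint8)
c=max([c for c in cv2.findContours(m[150:420,200:390],cv2.RETR_EXTERNAL,cv2.CHAIN_APPROX_NONE,offset=(200,150))[0]],key=lambda c:cv2.contourArea(cv2.convexHull(c)))
e=cv2.fitEllipse(cv2.convexHull(c));print(e)
P=onz(K,T,e[0],.098);print(P)
R=Ro.from_euler('xyz',s['orientation']).as_matrix();print(R.T@(P-s['eef_pos']))
E
```

```text
13.4 [0.51551546 0.20661944 0.12373531] [1.79899784e+02 4.21435658e-02 1.29505725e+02] 0.004473338805049242
((287.40179443359375, 243.1729736328125), (113.240966796875, 121.146484375), 86.89393615722656)
[0.51386209 0.20780811 0.098     ]
[ 0.00198786 -0.00056451  0.02573291]
```

View pics/w8.png

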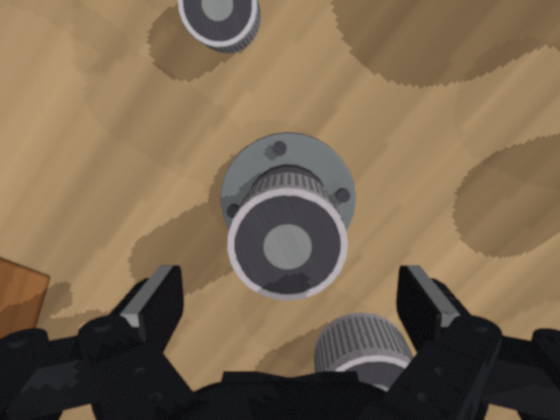

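The collar is centred between the fingers, off by 0.6 mm across and 2 mm along. Going down around it.

Call:
drive_tool --plan '[0,0,0,-1,0.5,-8,0,0,0,0,-1,0.5,-18,0,0,0,0,-1,0.5,-28,0,0,0,0,-1,0.5,-38,0,0,0,0,-1,0.5,-47,0,0,0,0,-1,0.5,-54,0,0,0,0,-1,0.5,-59,0,0,0,0,-1,0.5,-60,0,0,0,0,-1,0.5,-60,0,0,0,0,-1,0.5,-60,0]'

```text
clock: 14.28
eef_pos: [0.5139, 0.207, 0.0626]
orientation: [3.141, 0.0, 2.261]
contact_force: [0.3, 0.2, -0.1]
opening: 0.999
```

Call:
drive_tool --plan '[0,0,0,0,0,0,0.3,0,0,0,0,0,0,0.5,0,0,0,0,0,0,1,0,0,0,0,0,0,1,0,0,0,0,0,0,1,0,0,0,0,0,0,1,0,0,0,0,0,0,1,0,0,0,0,0,0,1,0,0,0,0,0,0,1,0,0,0,0,0,0,1]'

```text
clock: 15.12
eef_pos: [0.5142, 0.207, 0.0632]
orientation: [3.141, 0.001, 2.26]
contact_force: [-0.5, -0.5, 5.5]
opening: 0.692
```

```bash
python3 - <<'E'
from h import *
s=read_state();print(s['clock'],s['eef_pos'],np.degrees(s['orientation']),s['contact_force'],s['torque'],s['opening'],s['qpos'])
f,K,T=cam("scene");crop(f,300,130,420,250,5,"pics/s9.png")
E
```

```text
15.1167 [0.51416331 0.20697402 0.06318541] [1.79942762e+02 3.92809591e-02 1.29513606e+02] [-0.52782643 -0.49007993  5.46260081] [-0.16207946  0.22479325  0.04284795] 0.6916818526273875 [ 0.17196198  0.39312657 -0.75279357  1.85490029  0.31416503  1.01442529
 -0.02138594]
```

View pics/s9.png

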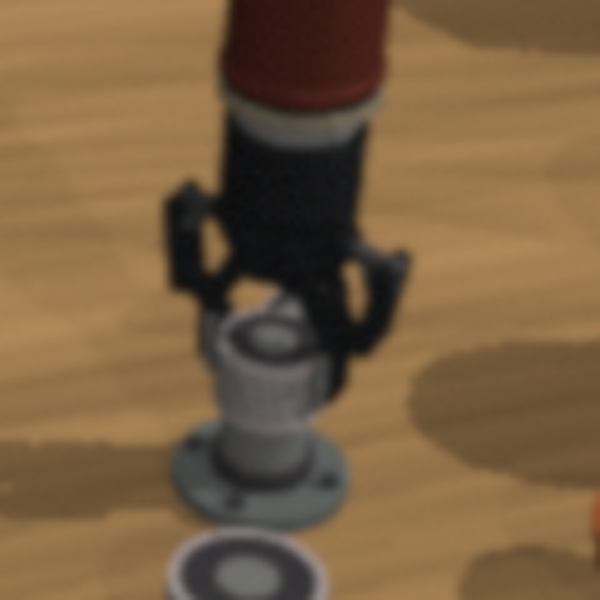

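The collar is gripped at an opening of about 59 mm. Turning it clockwise under a light downward push.

Call:
drive_tool --plan '[0,0,0,0,0,-1,1,0,0,-2,0,0,-1.5,1,0,0,-4.5,0,0,-1.5,1,0,0,-7,0,0,-1.5,1,0,0,-9.5,0,0,-1.5,1,0,0,-12,0,0,-1.5,1,0,0,-14,0,0,-1.5,1,0,0,-16,0,0,-1.5,1,0,0,-18,0,0,-1.5,1,0,0,-20,0,0,-1.5,1]'

```text
clock: 16.0
eef_pos: [0.5157, 0.2076, 0.0631]
orientation: [3.137, 0.0, 1.91]
contact_force: [-0.0, -1.2, 12.2]
opening: 0.689
```

```bash
python3 - <<'E'
from h import *
s=read_state();print(s['clock'],s['eef_pos'],np.degrees(s['orientation']),s['contact_force'],s['torque'],s['opening'])
E
```

```text
16.0 [0.51566051 0.20755132 0.06306263] [1.79742172e+02 2.58046516e-02 1.09422704e+02] [-9.80507205e-05 -1.20629968e+00  1.22455603e+01] [-0.14398935  0.01383143  0.17226969] 0.6891897953385699
```

Call:
drive_tool --plan '[0,0,-1.5,0,0,0,1,0,0,-3,0,0,0,1,0,0,-4.5,0,0,0,1,0,0,-6,0,0,0,1,0,0,-7.5,0,0,0,1,0,0,-9,0,0,0,1,0,0,-10.5,0,0,0,1,0,0,-12,0,0,0,1,0,0,-13.5,0,0,0,1,0,0,-15,0,0,0,1]'

```text
clock: 16.83
eef_pos: [0.5155, 0.2075, 0.0623]
orientation: [3.138, -0.001, 1.648]
contact_force: [3.0, 0.9, 3.3]
opening: 0.694
```

```bash
cat > st.py <<'E'
from h import *
s=read_state();print(s['clock'],s['eef_pos'],np.degrees(s['orientation']),s['contact_force'],s['torque'],s['opening'])
E
python3 st.py
```

```text
16.8333 [0.51552924 0.207472   0.06234434] [ 1.79766735e+02 -5.80918620e-02  9.44409491e+01] [3.01743409 0.90298152 3.29452478] [ 0.01974977 -0.59565344  0.01629173] 0.6942061436304102
```

The force fell from 12 to 3 N and z dipped after 35° of turning, so the keyways may have been met. Testing by pressing down here.

Call:
drive_tool --plan '[0,0,0,0,0,-1,1,0,0,0,0,0,-2,1,0,0,0,0,0,-3,1,0,0,0,0,0,-3,1,0,0,0,0,0,-3,1,0,0,0,0,0,-3,1,0,0,0,0,0,-3,1,0,0,0,0,0,-3,1,0,0,0,0,0,-3,1,0,0,0,0,0,-3,1]'

```text
clock: 17.67
eef_pos: [0.5134, 0.2067, 0.0577]
orientation: [-3.141, 0.0, 1.65]
contact_force: [-1.5, -0.7, 3.5]
opening: 0.689
```

```bash
python3 st.py
```

```text
17.6667 [0.51343508 0.20668704 0.0577087 ] [-1.79969666e+02  1.09290258e-02  9.45244297e+01] [-1.4864305  -0.74069742  3.49374875] [-0.24350186  0.35281386 -0.01061247] 0.6891813150788457
```

It dropped 5.4 mm under only 3.5 N, so the keyways are over the pins and the spring is just touched. Pressing home.

Call:
drive_tool --plan '[0,0,0,0,0,-1,1,0,0,0,0,0,-2,1,0,0,0,0,0,-3,1,0,0,0,0,0,-4,1,0,0,0,0,0,-5,1,0,0,0,0,0,-6,1,0,0,0,0,0,-7,1,0,0,0,0,0,-7,1,0,0,0,0,0,-7,1,0,0,0,0,0,-7,1]'

```text
clock: 18.5
eef_pos: [0.5136, 0.2067, 0.0531]
orientation: [3.141, 0.002, 1.65]
contact_force: [-14.3, -8.9, 33.9]
opening: 0.687
```

```bash
python3 st.py
```

```text
18.5 [0.51361674 0.20670013 0.05312887] [1.79985231e+02 9.36688669e-02 9.45192376e+01] [-14.28204973  -8.86242541  33.85275372] [-1.52024922e+00  2.86019395e+00  2.34717169e-03] 0.6865878319779014
```

34 N at exactly 10 mm down looks like the hard stop, but there is side force too. Easing back 2 mm, then looking.

Call:
drive_tool --plan '[0,0,0,0,0,0.5,1,0,0,0,0,0,1,1,0,0,0,0,0,1.5,1,0,0,0,0,0,2,1,0,0,0,0,0,2,1,0,0,0,0,0,2,1,0,0,0,0,0,2,1,0,0,0,0,0,2,1,0,0,0,0,0,2,1,0,0,0,0,0,2,1]'

```text
clock: 19.33
eef_pos: [0.5136, 0.2067, 0.0532]
orientation: [-3.141, 0.0, 1.65]
contact_force: [-5.0, -2.8, 10.5]
opening: 0.69
```

```bash
python3 st.py; python3 - <<'E'
from h import *
f,K,T=cam("scene");cv2.imwrite("pics/s10.png",f);crop(f,300,130,420,250,5,"pics/s10c.png")
f,K,T=cam("wrist");cv2.imwrite("pics/w10.png",f)
E
```

```text
19.3333 [0.51357789 0.20670713 0.05323909] [-1.79990646e+02  2.55941448e-02  9.45176144e+01] [-4.99248817 -2.79226541 10.47481173] [-5.69426386e-01  9.63257684e-01  8.53078066e-04] 0.6902180903259846
```

View pics/s10c.png

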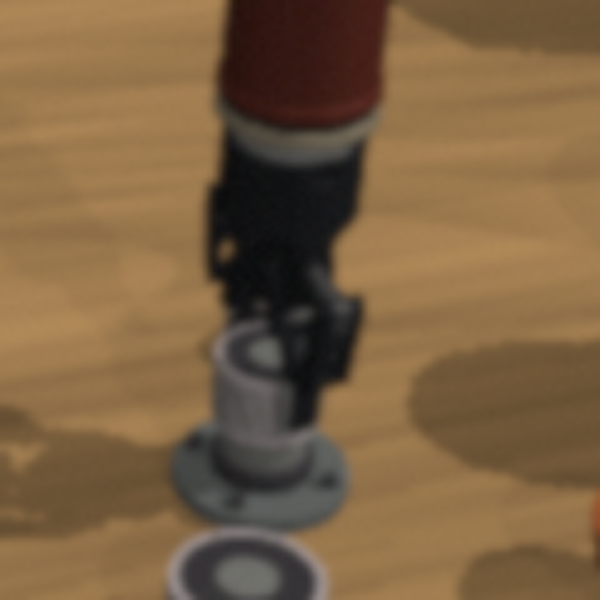

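View pics/w10.png

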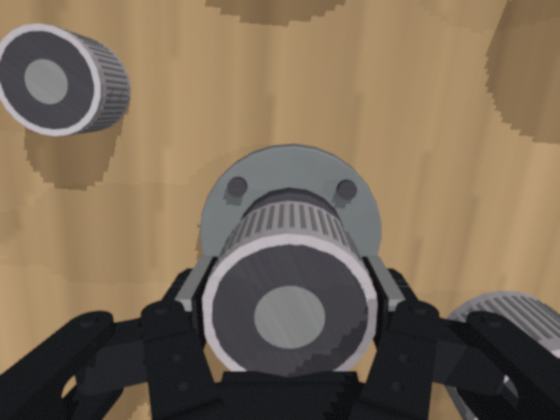

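View pics/s10.png

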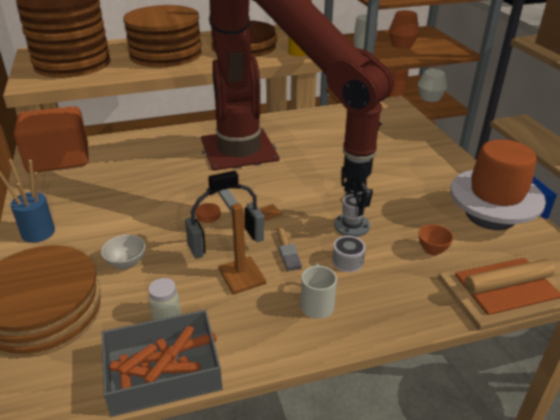

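Easing 2 mm cut the force from 34 to 10 N with no change in height, so it is on the hard stop. I'll add 1 mm of push for margin over the 9 N spring and check that it holds.

Call:
drive_tool --plan '[0,0,0,0,0,-0.5,1,0,0,0,0,0,-1,1,0,0,0,0,0,-1,1,0,0,0,0,0,-1,1,0,0,0,0,0,-1,1,0,0,0,0,0,-1,1,0,0,0,0,0,-1,1,0,0,0,0,0,-1,1,0,0,0,0,0,-1,1,0,0,0,0,0,-1,1]'

```text
clock: 20.27
eef_pos: [0.5136, 0.2067, 0.0532]
orientation: [3.141, 0.001, 1.65]
contact_force: [-10.8, -5.3, 21.3]
opening: 0.689
```

```bash
python3 st.py; python3 - <<'E'
from h import *
f,K,T=cam("wrist");cv2.imwrite("pics/w11.png",f)
hsv=cv2.cvtColor(f,cv2.COLOR_BGR2HSV)
# size of central disc at fixed tool distance: compare slip vs w10; cup heights of headphones
for n in("w10","w11"):
    f=cv2.imread(f"pics/{n}.png");g=f[270:365,230:350]
    print(n,(g.min(2)>100).sum())
f,K,T=cam("scene");crop(f,170,160,300,300,4,"pics/s11c.png")
E
```

```text
20.2667 [0.51360621 0.2067068  0.0531814 ] [1.79993703e+02 5.89644830e-02 9.45200665e+01] [-10.83713612  -5.33662334  21.30079575] [-1.03509149  1.93579394 -0.02936097] 0.6892835412757516
w10 3545
w11 3539
```

View pics/s11c.png

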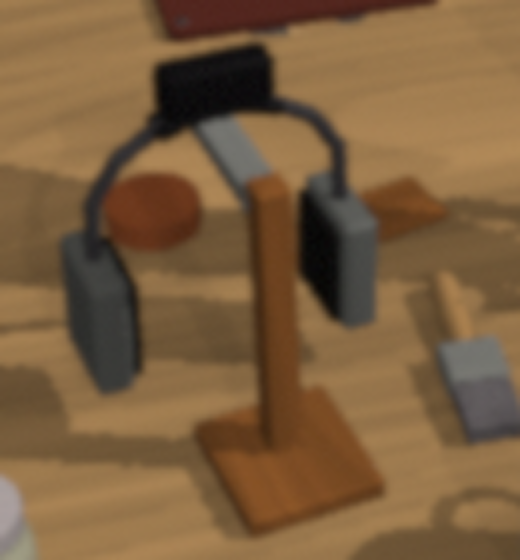

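```bash
python3 -c "
from h import *
print(job.sign_off()); s=read_state(); print(s['clock'],s['eef_pos'],s['contact_force'])"
```

```text
the job is handed in; nothing more can be done
None
the job is handed in; nothing more can be done
```

I hung the headphones on the stand's bar and let go of them. I then turned the extruder collar about 35° clockwise until it dropped over its pins, pressed it home, and handed the job in at about 20.4 s while still holding it down.

**Headphones:** They are released and hang by the pad over the bar, with one cup on each side. The last scene picture shows them steady.

**Collar:**
- It went down 10.0 mm (tool height 63.1 to 53.2 mm), first with little resistance and then to a hard stop.
- Changing the push between 34 and 10 N did not move it. I left it pressed with about 21 N against the 9 N spring, still gripped.
- By my estimate from the last wrist picture, it had not slipped in the fingers.

**Other things on the table:** I saw nothing else disturbed in the scene pictures, but I did not measure the other objects' positions.

**Disagreements and oddities:**
- The wrist and top cameras disagreed by up to about 8 mm on the headphones' y position before the grasp. I used a middle value of 204 mm, and the grasp came out centred.
- For the collar's y position the cameras differed by about 2–3 mm.
- A sideways force of about 12 N stayed on the tool during the final hold. I did not remove it because the height stayed steady.

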